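# Load the turner's drilling jig and close its plate

## Task

Open the drilling jig: slide its bolt fully back, lift the drill plate off and lay it flat on the free bench. Lay every wooden blank that is on the bench flat in a slot of its own in the jig, then lower the plate level and slowly over both dowel pins until it sits fully home, and slide the bolt fully shut over its edge. Leave the other things on the bench where they are.

Things in the scene. Friction and masses are not known exactly. Their poses are not given: they have to be found in the camera images.
- jig: Steel drilling jig fixed to the bench (place and yaw vary). Origin: on the bench midway between its two dowel pins; x along the slots, y towards the bolt end, z up. Base slab 190 (x) by 334 (y: -118 to +216) by 15 mm high. Three slots at y = -60, 0, +60 mm. Bolt housing, 50 mm wide in x, at y = 124 to 216, top at z = 60.5.
- slot0 (a point): Centre of the floor of the slot at y = -60 mm, z = 15 mm in the jig's frame. Axes as the jig's. Each slot is 116 (x) by 38 mm (y), between low dividers and lips that stand 8 mm above its floor.
- slot1 (a point): Centre of the floor of the middle slot, y = 0, z = 15 mm in the jig's frame. It lies between the pins.
- slot2 (a point): Centre of the floor of the slot at y = +60 mm (next to the bolt), z = 15 mm in the jig's frame.
- seat (a point): Where the plate's origin lies when the plate is fully home: midway between the pins, z = 50 mm in the jig's frame. Axes as the jig's. The plate rests on two end walls (along x at y = -111 and +111, 14 mm thick) and on a collar of 12 mm radius round each pin, all with tops at z = 50.
- pin_near (a point): Tip of the dowel pin at x = -76 mm, y = 0 in the jig's frame. Pins are 12 mm in diameter, stand 26 mm above their collars (tip at z = 76) and taper to 5 mm over the top 8 mm.
- pin_far (a point): Tip of the other dowel pin, x = +76 mm, y = 0, z = 76 mm; same shape.
- plate: Loose aluminium drill plate, 190 (x) by 236 (y) by 10 mm thick, about 0.45 kg. Origin: centre of its underside; z up. Two 15 mm dowel holes at x = -76 and +76, y = 0. On its centre stands a wooden grip fin 90 mm long (x), 18 mm thick (y), from the plate's top at z = 10 to z = 52. It fits either way round. It starts home on the pins with the bolt shut over its +y edge.
- bolt (a joint): Bolt slide, m: 0 = fully shut (its tongue reaches 18 mm over the plate's edge, 2.5 mm above its top), 0.050 = fully back; grows along the jig's +y. It slides with about 2 N of friction and stays where it is left. Shut, it stops the plate from going on or off.
- bolt_grip (a point): Top centre of the bolt's upright grip, a black block 26 (jig x) by 18 (jig y) mm that stands 36 mm above the 10 mm thick steel tongue. In the jig's frame: x = 0, y = 145 mm + joint value, z = 108.5 mm.
- blank0: Square wooden turning blank 110 (x) by 32 by 32 mm, about 0.08 kg. Origin at its centre, x along its length. Lies on the bench on the robot's right. Two or three of the three blanks are present.
- blank1: Another blank, the same size.
- blank2: Another blank, the same size.
- chuck: Bystander: stepped steel lathe chuck lying on the bench, 96 mm across, 55 mm high. Origin: centre of its underside. Leave alone.
- wax_tin: Bystander: metal tin, 80 mm across, 75 mm high. Origin: centre of its underside. Leave alone.
- mallet: Bystander: wooden mallet lying on the bench, head 110 mm long (y) and 68 mm in diameter at its origin, handle 200 mm along +x. Leave alone. The bench on the robot's left, nearer than the mallet, is free.
Mind the look-alikes: they are no part of the job. What is shaped like the blank1 but orange or yellow is not meant.

How it is judged:
By the outcome, as a careful person would: the job done as asked, in the order asked, and still so for the second after the job is handed in, with the robot touching nothing.
Of blank0, blank1, blank2 only 2 to 3 are there at a start; the rules pass over those that are not, and their reading is None.
At some moment in a run one of blank0, blank1, blank2 may be knocked a few centimetres aside while the robot is not near it.
Once in a run the grip may slacken for a moment while it holds something.
It also fails if it takes over 210 s, if anything falls off the work surface, if the arm or the gripper's body presses on something with over 40 N, if the wrist force passes 120 N, or if a joint passes its speed limit or range.

## Robot

A 7-joint arm with a two-finger parallel gripper is mounted at the origin on the work surface. World frame = base frame: x ahead of the robot, y to its left, z up, the work surface at z = 0. Lengths are in m, angles in rad, forces in N, time in s.
With the tool pointing down it reaches from about 0.425 to 0.975 m from the base axis. Payload 16.7 kg.
Tool frame: the origin (TCP) lies at the very end of the fingers, on their centre line; the grasp point (between the pads) lies 19 mm behind it (manip.hold_point_z is the distance from the TCP to the grasp point, in m); z points along the fingers, y is the line along which they close (so a half turn about z gives the same grasp; the last joint's range is limited). The gripper opens to 85 mm and grips with 20 to 120 N. Pads are 22 mm wide; open, the fingers measure 114 mm over their backs; the gripper's body (76 mm by 85 mm) begins 54 mm behind the grasp point. The pads swing forward as they close: fully open they stand 13 mm farther back than shut.
Start: joints at [1.105, 0.426, 0.074, 1.606, -0.034, 1.111, -0.067], TCP at [0.21, -0.641, 0.231] pointing down, gripper open.
Joint ranges: [-2.85, 2.85], [-0.5, 2.14], [-1.23, 1.37], [0.21, 2.46], [-1.02, 4.16], [0.16, 2.05], [-2.73, 2.73]. Speed limits (rad/s): [1.89, 1.89, 2.39, 2.39, 3.01, 3.01, 3.01].

## Interface

Orientations are given as [roll, pitch, yaw] about the fixed x, y, z axes, in that order (R = Rz(yaw) Ry(pitch) Rx(roll)).
In Python, from cell import manip gives the robot as it stands. The module is installed in compiled form; this text tells all that it offers.
- The arm moves only by the tool step_arm, never from a script. Its argument "targets" is a list of rows, each a list of 3 entries, a list of its own where there are three numbers: the shift along the tool's x, y, z in mm, then the turn, a rotation vector about the tool's x, y, z in rad, then the opening, from 0 (shut) to 1 (fully open). In form: [[[dx, dy, dz], [rx, ry, rz], gripper], ...]. A call has 1 to 5 rows; each row shifts and turns the commanded pose from where the row before left it, along the tool's axes as they then stand; what a row does not reach is not made up. A row lasts 1/10 s, in which the tool goes at most 50 mm and 8.59 degrees, less where a joint would pass 70% of its speed; a pose out of reach is approached as far as the arm can. A call with a gripper value outside its range is refused whole. The fingers move at their own pace and stop on an object; "newtons" is the grip in N (left out, the last holds). Time passes only in rows, so rows that do not move let the fingers close. It gives the time, the measured TCP pose, the force, the opening and the grip force at its end, in the units of the state.
- manip.get_obs(): the state, without advancing time (a new reading comes with each control period).
- manip.capture(name): name is "scene" or "top"; returns the picture (420x560x3 uint8, blue, green, red); there is no depth.
- manip.calibration(name): a dict with "K" (3x3 intrinsics, pixels), "k1" (the pictures are not rectified: a ray, as slopes to the right and down, at radius r is drawn at 1 + k1 r^2 times it, then the intrinsics apply), "world_to_cam" (4x4, takes a point from world to camera coordinates). Camera axes: x right, y up, looking along -z (the intrinsics and any distortion apply to the point x, -y, -z); pixel columns grow to the right and rows downward; lengths in m; the calibration is good to about 2 mm. A picture is of the moment at which its call begins. calibration takes no time and is no camera call.
- manip.job_done(): hands the job in; it is judged then, once.
The state is a dict: "time_s": time; "joint_pos": joint angles; "joint_vel": joint speeds; "effort": joint torques, N m; "tcp_pos": TCP position; "ee_rot": TCP orientation; "force": force on the tool from outside, world axes, zero at the start; "wrist_torque": the same for the moment, N m; "opening": finger opening in m; "gripper_force": force on a finger pad.
Only numpy, scipy, OpenCV 4.12 (cv2) and the standard library are available. Lean on these libraries where they do the work, as an engineer would, in place of code of your own. Each camera call takes 0.05 s, during which the arm holds its last target. There are 200 camera calls.

## Working session

There is one attempt and no reset: what is moved stays moved. The work goes in short steps, Python scripts to look and compute and a tool call to move; the robot and the scene stay as the last step left them, time stands still between calls to the robot, and variables do not carry over. Pictures are saved under pics/ and viewed, at most 14 in all, crops included, and the job is handed in when it is done.

Besides the shell and the picture viewer there is one more tool, called after "Emit:" in YAML: its name, and indented under it one key for each argument. step_arm: Moves the arm, as the interface text tells. Its arguments: {"type":"object","properties":{"targets":{"type":"array","items":{"type":"array"}},"newtons":{"type":"number"}},"required":["targets"]}

```bash
ls; mkdir -p pics
python3 - <<'E'
from cell import manip
import cv2
for n in("scene","top"):
    cv2.imwrite(f"pics/{n}0.png",manip.capture(n)); c=manip.calibration(n); print(n,c)
print(manip.get_obs())
E
```

```text
pics
scene {'K': array([[433.05262426,   0.        , 285.35185071],
       [  0.        , 433.05262426, 208.29842239],
       [  0.        ,   0.        ,   1.        ]]), 'k1': -0.07667692000152614, 'world_to_cam': array([[-0.67609729,  0.73672847, -0.01111841,  0.44723124],
       [-0.49332724, -0.44141601,  0.74951994,  0.1797108 ],
       [ 0.54728484,  0.51223342,  0.66188839, -1.71123766],
       [ 0.        ,  0.        ,  0.        ,  1.        ]])}
top {'K': array([[457.03679488,   0.        , 277.66274124],
       [  0.        , 457.03679488, 216.01652612],
       [  0.        ,   0.        ,   1.        ]]), 'k1': -0.06352685026904756, 'world_to_cam': array([[-0.01495847, -0.99986914,  0.00616042, -0.0834666 ],
       [ 0.98059364, -0.01346504,  0.19558837, -0.60345905],
       [-0.19547983,  0.00896658,  0.98066673, -1.37961429],
       [ 0.        ,  0.        ,  0.        ,  1.        ]])}
{'time_s': 0.1, 'joint_pos': array([ 1.10451435,  0.42667219,  0.07385746,  1.60654038, -0.03411611,
        1.11074754, -0.06709848]), 'joint_vel': array([ 4.20379768e-04, -6.86330059e-05, -6.81225802e-04, -2.33387771e-03,
        1.17893419e-03,  7.05705553e-04, -5.77315329e-04]), 'effort': array([ 6.25647517e-03, -9.51533175e+01,  3.77062216e+00, -4.64402318e+01,
        1.95838558e-02,  6.56923105e-03, -3.89855290e-05]), 'tcp_pos': array([ 0.21013878, -0.64108828,  0.23068006]), 'ee_rot': array([-3.14048652e+00,  6.56072890e-05,  3.16740769e-01]), 'force': array([ 0.05294093,  0.15016379, -0.03119538]), 'wrist_torque': array([-0.0581827 , -0.05057583,  0.00090515]), 'gripper_force': 0.0, 'opening': 0.08530437274218972}
```

View pics/top0.png

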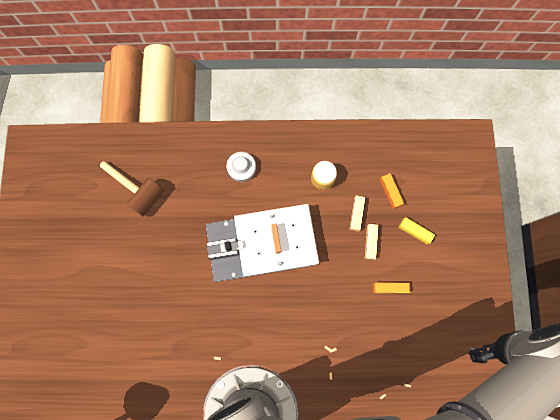

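View pics/scene0.png

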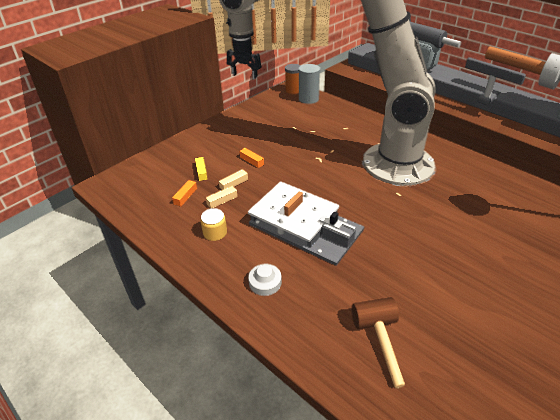

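Both views: jig in the middle (plate ~(277,240) in top, bolt on its left = +y), two pale blanks at (358,213) and (372,241); two orange and one yellow decoys. Only two blanks are present.

```bash
cat > h.py <<'E'
from cell import manip
import cv2, numpy as np
def ray(n,uv):
    c=manip.calibration(n);K=c["K"];M=np.array(c["world_to_cam"])
    d=np.array([c["k1"],0,0,0,0])
    p=cv2.undistortPoints(np.float64(uv).reshape(-1,1,2),K,d).reshape(-1,2)
    R,t=M[:3,:3],M[:3,3]
    return -R.T@t, np.c_[p[:,0],-p[:,1],-np.ones(len(p))]@R
def onplane(n,uv,z):
    o,d=ray(n,uv); return o+d*((z-o[2])/d[:,2])[:,None]
def proj(n,P):
    c=manip.calibration(n);M=np.array(c["world_to_cam"]);q=np.atleast_2d(P)@M[:3,:3].T+M[:3,3]
    q=q*[1,-1,-1]
    return cv2.projectPoints(q,np.zeros(3),np.zeros(3),c["K"],np.array([c["k1"],0,0,0,0]))[0].reshape(-1,2)
def rects(n,mask,z,amin=100):
    """min-area rectangle (centre, yaw of long side, long, short in mm) of each blob of the mask, cast on plane z"""
    out=[]
    for c in cv2.findContours(mask,cv2.RETR_EXTERNAL,cv2.CHAIN_APPROX_NONE)[0]:
        if cv2.contourArea(c)<amin: continue
        P=onplane(n,c.reshape(-1,2),z)[:,:2]
        (x,y),(w,h),a=cv2.minAreaRect((P*1000).astype(np.float32))
        if w<h: w,h,a=h,w,a+90
        out.append((round(x,1),round(y,1),round((a+90)%180-90,1),round(w,1),round(h,1),c.reshape(-1,2).mean(0).round()))
    return out
def pale(n,im):
    hsv=cv2.cvtColor(im,cv2.COLOR_BGR2HSV); return cv2.inRange(hsv,(12,40,170),(32,140,255))
E
python3 - <<'E'
from h import *
for n in("top","scene"):
    im=cv2.imread(f"pics/{n}0.png"); hsv=cv2.cvtColor(im,cv2.COLOR_BGR2HSV)
    print(n,[hsv[v,u] for u,v in ([(372,241),(358,213),(255,250),(276,237),(390,190),(415,231)] if n=="top" else [(221,198),(233,181),(270,212),(293,203)])])
    for r in rects(n,pale(n,im),.032): print("pale",r)
    w=cv2.morphologyEx(cv2.inRange(hsv,(0,0,185),(180,40,255)),cv2.MORPH_CLOSE,np.ones((5,5)))
    for r in rects(n,w,.06,1500): print("white",r)
    for r in rects(n,cv2.inRange(hsv,(5,110,90),(20,200,255)),.102,100): print("fin",r)
im=cv2.imread("pics/top0.png")[190:290,195:395]
cv2.imwrite("pics/c0.png",cv2.resize(im,None,fx=4,fy=4,interpolation=cv2.INTER_CUBIC))
E
```

```text
top [array([ 29,  49, 255], dtype=uint8), array([ 29,  48, 255], dtype=uint8), array([  0,   0, 255], dtype=uint8), array([ 15, 139, 251], dtype=uint8), array([ 22, 175, 255], dtype=uint8), array([ 30, 144, 255], dtype=uint8)]
pale (1.4, 17.2, -65.0, 39.7, 33.8, array([244., 415.]))
pale (23.7, -875.1, -56.2, 295.6, 124.6, array([531., 395.]))
pale (521.9, -388.7, -7.0, 114.5, 37.7, array([370., 242.]))
pale (614.3, -347.9, -11.5, 118.3, 35.9, array([356., 212.]))
pale (747.5, 429.9, 52.4, 159.6, 24.7, array([119., 177.]))
pale (1084.0, 322.7, 0.6, 294.9, 101.2, array([154.,  79.]))
pale (1088.8, 462.1, -0.2, 291.7, 34.1, array([116.,  76.]))
pale (1357.8, -920.7, -84.6, 314.2, 91.1, array([502.,  14.]))
pale (1303.3, 163.7, 88.8, 884.5, 207.3, array([207.,  22.]))
white (521.1, -37.1, -81.4, 334.3, 193.1, array([261., 242.]))
white (914.0, 669.3, 0.1, 398.9, 349.1, array([ 38., 115.]))
white (839.2, -478.1, 89.9, 1211.9, 546.4, array([413., 113.]))
fin (94.2, -217.5, 88.8, 195.7, 16.8, array([320., 386.]))
fin (300.7, -910.9, -1.6, 116.3, 70.0, array([549., 308.]))
fin (513.1, -920.
[... 8011 characters left out ...]
551.,  10.]))
fin (-1712.0, -570.2, 19.7, 267.2, 183.2, array([459.,  11.]))
fin (-1973.6, -338.5, 15.3, 269.8, 204.4, array([506.,  11.]))
fin (-2250.7, -294.5, 11.7, 275.3, 219.7, array([525.,   4.]))
fin (-1953.1, -553.5, 17.1, 241.4, 198.6, array([476.,   4.]))
fin (-1699.2, -767.8, 24.9, 248.0, 172.3, array([432.,   4.]))
fin (-769.0, -1114.7, 41.1, 1125.6, 758.9, array([316.,  27.]))
fin (245.0, -803.4, 75.6, 3334.5, 1394.1, array([263., 163.]))
fin (-333.2, -2441.9, -55.2, 240.2, 173.4, array([135.,   2.]))
fin (-133.0, -2534.9, 67.1, 413.2, 290.0, array([99.,  8.]))
fin (-5.3, -2871.3, -57.7, 362.4, 246.8, array([71.,  3.]))
fin (222.1, -2991.5, 75.7, 517.3, 356.1, array([26., 11.]))
```

View pics/c0.png

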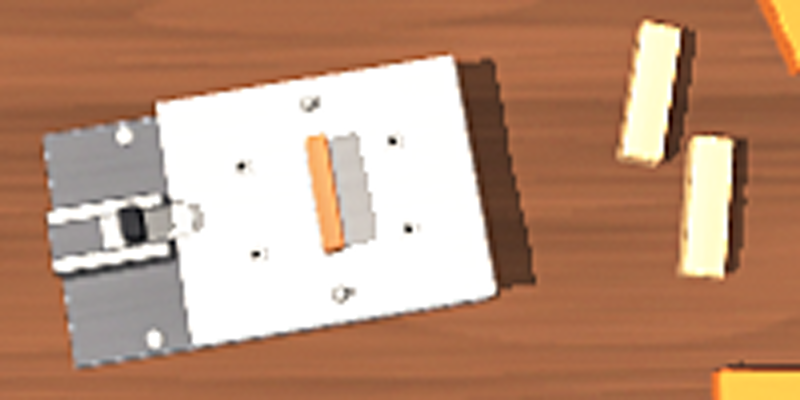

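The crop shows the pins at about (311,103) and (341,294), plate corners (157,103), (453,56), (497,297), (190,347), the fin top between (306,136) and (344,250), and the bolt's black grip at (132,222). The two pale blanks lie on the right.

Run:
```python
from h import *
f=lambda x,y,ox=195,oy=190:((x+.5)/4-.5+ox,(y+.5)/4-.5+oy)
def sh(l,P):
    P=P*1000;print(l,P[:,:2].round(1).tolist(),"mean",P[:,:2].mean(0).round(1))
def jy(v): return np.degrees(np.arctan2(v[1],v[0]))
pl=onplane("top",[f(311,103),f(341,294)],.074); sh("pins",pl); print(jy((pl[0]-pl[1])))
c=onplane("top",[f(157,103),f(453,56),f(497,297),f(190,347)],.06); sh("corners",c)
print(jy(c[1]-c[2]),jy(c[0]-c[3]),jy(c[0]-c[1])-90,jy(c[3]-c[2])-90)
t=onplane("top",[f(306,136),f(324,134),f(344,250),f(326,253)],.102); sh("fin",t); print(jy(t[0]-t[3]),jy(t[1]-t[2]))
sh("boltgrip",onplane("top",[f(132,222)],.1))
im=cv2.imread("pics/scene0.png")
cv2.imwrite("pics/c1.png",cv2.resize(im[145:270,170:370],None,fx=4,fy=4,interpolation=cv2.INTER_CUBIC))
for r in rects("scene",pale("scene",im)[160:240],.0): pass
```

```text
pins [[601.6, -75.5], [452.4, -96.6]] mean [527. -86.]
8.021023103185223
corners [[606.1, 45.8], [640.9, -188.4], [449.6, -217.2], [414.7, 19.9]] mean [527.8 -85. ]
8.55265074975641 7.709831390175923 8.442812209021895 8.394132030063403
fin [[570.4, -71.5], [571.8, -85.2], [482.9, -99.0], [480.8, -85.4]] mean [526.5 -85.3]
8.841755261322012 8.817064706985771
boltgrip [[506.6, 60.8]] mean [506.6  60.8]
```

View pics/c1.png

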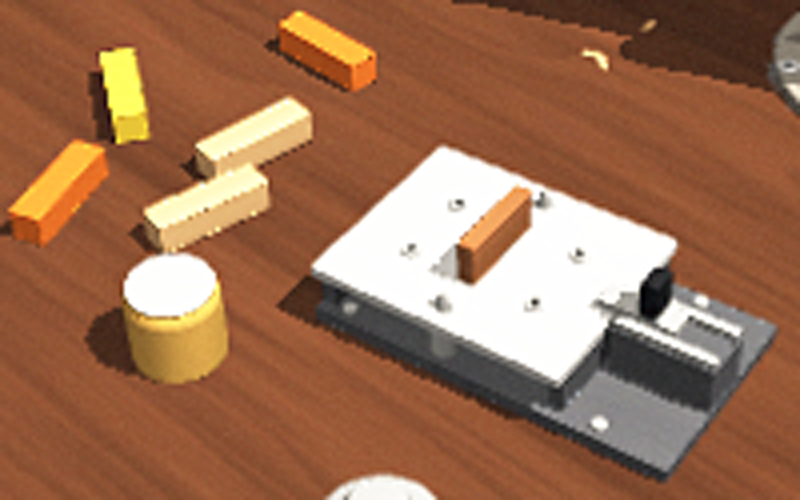

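Crop of scene view: plate top corners at (443,147), (676,242), (556,384), (313,267); fin top edge ends (525,188) and (460,240).

Run:
```python
from h import *
f=lambda x,y,ox=170,oy=145:((x+.5)/4-.5+ox,(y+.5)/4-.5+oy)
c=onplane("scene",[f(443,147),f(676,242),f(556,383),f(313,267)],.06)*1000; print(c[:,:2].round(1).tolist(),c.mean(0).round(1))
jy=lambda v: np.degrees(np.arctan2(v[1],v[0]))
print(jy(c[3]-c[0]),jy(c[2]-c[1]),jy(c[1]-c[0])-90,jy(c[2]-c[3])-90)
C=np.array([527.5,-85.5]);
for deg in(8.5,):
    a=np.radians(deg);R=np.array([[np.cos(a),-np.sin(a)],[np.sin(a),np.cos(a)]])
    for n,p in dict(grip=(0,145),gripback=(0,195),s0=(0,-60),s1=(0,0),s2=(0,60)).items(): print(n,(C+R@p).round(1))
o=manip.get_obs();print(o["tcp_pos"],o["ee_rot"])
for p in((521.9,-388.7,32),(614.3,-347.9,32)):
    u=proj("scene",np.array(p)/1000)[0]; print("scene px crop",((u-[170,145])*4).round())
```

```text
[[453.5, -213.8], [418.4, 17.5], [609.1, 48.7], [640.8, -184.4]] [530.5 -83.   60. ]
8.934966553141118 9.293563259963983 8.626269347568297 7.74018575040499
grip [506.1  57.9]
gripback [498.7 107.4]
s0 [ 536.4 -144.8]
s1 [527.5 -85.5]
s2 [518.6 -26.2]
[ 0.21013878 -0.64108828  0.23068006] [-3.14048652e+00  6.56072890e-05  3.16740769e-01]
scene px crop [254. 126.]
scene px crop [208. 192.]
```

Emit:
step_arm:
  targets:
    - [[0,0,0],[0,0,0.085],1]
    - [[0,0,0],[0,0,0.082],1]
    - [[20,-32,0],[0,0,0],1]
    - [[20,-32,0],[0,0,0],1]
    - [[20,-32,0],[0,0,0],1]

```text
time_s: 0.6
tcp_pos: [0.2554, -0.5361, 0.2308]
ee_rot: [-3.141, 0.0, 0.149]
force: [0.4, 0.1, -0.3]
opening: 0.0855
gripper_force: 0.0
```

Emit:
step_arm:
  targets:
    - [[20,-32,0],[0,0,0],1]
    - [[20,-32,0],[0,0,0],1]
    - [[20,-32,0],[0,0,0],1]
    - [[20,-32,0],[0,0,0],1]
    - [[20,-32,0],[0,0,0],1]

```text
time_s: 1.1
tcp_pos: [0.3305, -0.3628, 0.2312]
ee_rot: [-3.141, 0.0, 0.15]
force: [0.7, -0.2, -0.0]
opening: 0.0852
gripper_force: 0.0
```

Emit:
step_arm:
  targets:
    - [[20,-32,0],[0,0,0],1]
    - [[20,-32,0],[0,0,0],1]
    - [[20,-32,0],[0,0,0],1]
    - [[20,-32,0],[0,0,0],1]
    - [[20,-32,0],[0,0,0],1]

```text
time_s: 1.6
tcp_pos: [0.4055, -0.1898, 0.2313]
ee_rot: [3.142, 0.0, 0.15]
force: [0.8, -0.7, 0.3]
opening: 0.0854
gripper_force: 0.0
```

Emit:
step_arm:
  targets:
    - [[20,-32,0],[0,0,0],1]
    - [[20,-32,0],[0,0,0],1]
    - [[20,-32,0],[0,0,0],1]
    - [[20,-32,0],[0,0,0],1]
    - [[20,-32,0],[0,0,0],1]

```text
time_s: 2.1
tcp_pos: [0.4805, -0.0167, 0.2313]
ee_rot: [-3.142, 0.0, 0.15]
force: [1.1, -0.5, 0.3]
opening: 0.0856
gripper_force: 0.0
```

Emit:
step_arm:
  targets:
    - [[18.5,-35.5,0],[0,0,0],1]
    - [[18.5,-35.5,0],[0,0,0],1]
    - [[0,0,40],[0,0,0],1]
    - [[0,0,40],[0,0,0],1]
    - [[0,0,0],[0,0,0],1]

```text
time_s: 2.6
tcp_pos: [0.5033, 0.0573, 0.1472]
ee_rot: [-3.141, 0.008, 0.151]
force: [0.5, 0.0, 0.5]
opening: 0.0854
gripper_force: 0.0
```

Run:
```python
from h import *
im=manip.capture("scene")
cv2.imwrite("pics/s1.png",cv2.resize(im[120:270,230:390],None,fx=4,fy=4,interpolation=cv2.INTER_CUBIC))
print(manip.get_obs()["tcp_pos"])
```

```text
[0.50480553 0.05746458 0.14995018]
```

View pics/s1.png

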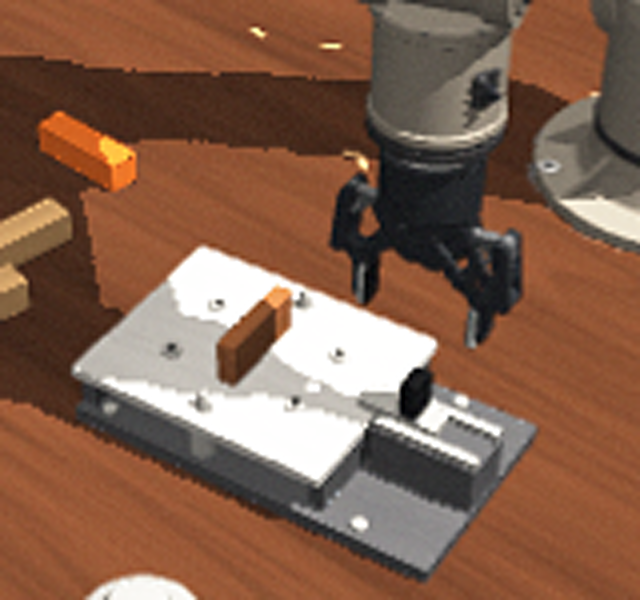

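The open fingers straddle the black grip (416,390 in the crop), aligned along the bolt.

Emit:
step_arm:
  targets:
    - [[2,-1,30],[0,0,0],1]
    - [[0,0,25],[0,0,0],1]
    - [[0,0,16],[0,0,0],1]
    - [[0,0,0],[0,0,0],1]
    - [[0,0,0],[0,0,0],0.3]
  newtons: 30

```text
time_s: 3.15
tcp_pos: [0.5091, 0.0589, 0.0821]
ee_rot: [3.141, -0.002, 0.149]
force: [-0.1, 0.9, 0.9]
opening: 0.073
gripper_force: 0.0
```

Emit:
step_arm:
  targets:
    - [[0,0,0],[0,0,0],0]
    - [[0,0,0],[0,0,0],0]
    - [[0,0,0],[0,0,0],0]
    - [[0,0,0],[0,0,0],0]
    - [[0,0,0],[0,0,0],0]

```text
time_s: 3.65
tcp_pos: [0.5085, 0.059, 0.081]
ee_rot: [3.141, -0.001, 0.15]
force: [-1.7, 0.6, 8.1]
opening: 0.0177
gripper_force: 32.7
```

Emit:
step_arm:
  targets:
    - [[0,-10,-1.5],[0,0,0],0]
    - [[0,-11,0],[0,0,0],0]
    - [[0,-11,0],[0,0,0],0]
    - [[0,-11,0],[0,0,0],0]
    - [[0,-7,0],[0,0,0],0]

```text
time_s: 4.15
tcp_pos: [0.5006, 0.1083, 0.0813]
ee_rot: [3.141, 0.0, 0.15]
force: [11.9, -37.8, -3.8]
opening: 0.0174
gripper_force: 35.6
```

Emit:
step_arm:
  targets:
    - [[0,-2,0],[0,0,0],0]
    - [[0,0,0],[0,0,0],0]
    - [[0,0,0],[0,0,0],0]

```text
time_s: 4.45
tcp_pos: [0.5007, 0.1079, 0.0813]
ee_rot: [3.139, 0.001, 0.148]
force: [7.7, -14.3, -12.6]
opening: 0.0176
gripper_force: 34.0
```

Emit:
step_arm:
  targets:
    - [[0,1,0],[0,0,0],1]
    - [[0,0,0],[0,0,0],1]
    - [[0,0,0],[0,0,0],1]
    - [[0,0,-40],[0,0,0],1]
    - [[0,0,-40],[0,0,0],1]

```text
time_s: 4.95
tcp_pos: [0.4996, 0.1097, 0.1622]
ee_rot: [-3.141, 0.003, 0.151]
force: [0.7, -0.0, -1.0]
opening: 0.0856
gripper_force: 0.0
```

Emit:
step_arm:
  targets:
    - [[0,38,0],[0,0,0],1]
    - [[0,38,0],[0,0,0],1]
    - [[0,38,0],[0,0,0],1]
    - [[0,38,0],[0,0,0],1]
    - [[-0.5,38,0],[0,0,0],1]

```text
time_s: 5.45
tcp_pos: [0.5285, -0.0798, 0.1621]
ee_rot: [-3.142, -0.001, 0.15]
force: [0.4, 0.6, -0.6]
opening: 0.0851
gripper_force: 0.0
```

Emit:
step_arm:
  targets:
    - [[0,4,0],[0,0,0],1]
    - [[0,0,0],[0,0,0],1]

```text
time_s: 5.65
tcp_pos: [0.5289, -0.0832, 0.1618]
ee_rot: [-3.141, 0.0, 0.148]
force: [-0.2, 1.4, -0.1]
opening: 0.0853
gripper_force: 0.0
```

Run:
```python
from h import *
im=manip.capture("scene")
cv2.imwrite("pics/s2.png",cv2.resize(im[120:270,230:390],None,fx=4,fy=4,interpolation=cv2.INTER_CUBIC))
o=manip.get_obs();print(o["tcp_pos"],o["ee_rot"],o["force"])
```

```text
[ 0.52891348 -0.08195276  0.16183373] [-3.14108774e+00 -6.21367009e-05  1.49643926e-01] [ 0.001845    0.31007053 -0.37701284]
```

View pics/s2.png

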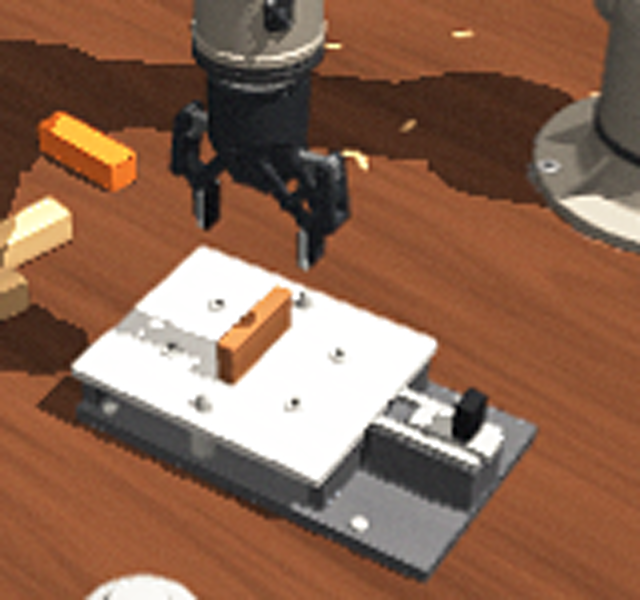

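Bolt now stands back (grip at (470,415)), plate's edge free; fingers straddle the fin.

Emit:
step_arm:
  targets:
    - [[0,1.5,35],[0,0,0],1]
    - [[0,0,35],[0,0,0],1]
    - [[0,0,21],[0,0,0],1]
    - [[0,0,0],[0,0,0],1]
    - [[0,0,0],[0,0,0],0.3]
  newtons: 30

```text
time_s: 6.2
tcp_pos: [0.5294, -0.0827, 0.0714]
ee_rot: [-3.141, 0.0, 0.152]
force: [0.2, 0.1, 0.2]
opening: 0.0733
gripper_force: 0.0
```

Emit:
step_arm:
  targets:
    - [[0,0,0],[0,0,0],0]
    - [[0,0,0],[0,0,0],0]
    - [[0,0,0],[0,0,0],0]
    - [[0,0,0],[0,0,0],0]
    - [[0,0,0],[0,0,0],0]

```text
time_s: 6.7
tcp_pos: [0.5296, -0.0842, 0.0716]
ee_rot: [3.141, -0.001, 0.15]
force: [-2.8, -0.4, 9.9]
opening: 0.0178
gripper_force: 29.7
```

Emit:
step_arm:
  targets:
    - [[0,0,0],[0,0,0],0]
    - [[0,0,0],[0,0,0],0]
  newtons: 100

```text
time_s: 6.9
tcp_pos: [0.5297, -0.0842, 0.0718]
ee_rot: [3.141, -0.001, 0.15]
force: [-2.7, 0.3, 11.9]
opening: 0.0165
gripper_force: 97.9
```

Emit:
step_arm:
  targets:
    - [[0,0,-4],[0,0,0],0]
    - [[0,0,-6],[0,0,0],0]
    - [[0,0,-6],[0,0,0],0]
    - [[0,0,-6],[0,0,0],0]
    - [[0,0,-6],[0,0,0],0]

```text
time_s: 7.4
tcp_pos: [0.5292, -0.084, 0.0994]
ee_rot: [-3.142, -0.0, 0.15]
force: [0.8, 0.5, -3.9]
opening: 0.0168
gripper_force: 97.6
```

Emit:
step_arm:
  targets:
    - [[0,0,-10],[0,0,0],0]
    - [[0,0,-15],[0,0,0],0]
    - [[0,0,-20],[0,0,0],0]
    - [[0,0,-20],[0,0,0],0]
    - [[0,0,-10],[0,0,0],0]

```text
time_s: 7.9
tcp_pos: [0.5298, -0.0841, 0.176]
ee_rot: [3.141, -0.002, 0.15]
force: [1.1, -1.3, -3.5]
opening: 0.0168
gripper_force: 97.8
```

Run:
```python
from h import *
im=manip.capture("scene")
cv2.imwrite("pics/s3.png",cv2.resize(im[90:390,150:450],None,fx=2,fy=2,interpolation=cv2.INTER_CUBIC))
o=manip.get_obs();print(o["tcp_pos"],o["ee_rot"],o["force"])
im=cv2.imread("pics/top0.png");hsv=cv2.cvtColor(im,cv2.COLOR_BGR2HSV)
print("mallet",rects("top",cv2.inRange(hsv,(0,120,20),(15,255,120))[:230,:200],.034,400))
```

```text
[ 0.53021529 -0.08412065  0.17668466] [ 3.14063594e+00 -3.07997231e-03  1.49724590e-01] [ 1.0689722  -0.58137008 -1.62025547]
mallet [(675.1, 305.2, -36.6, 143.2, 67.5, array([157., 197.]))]
```

View pics/s3.png

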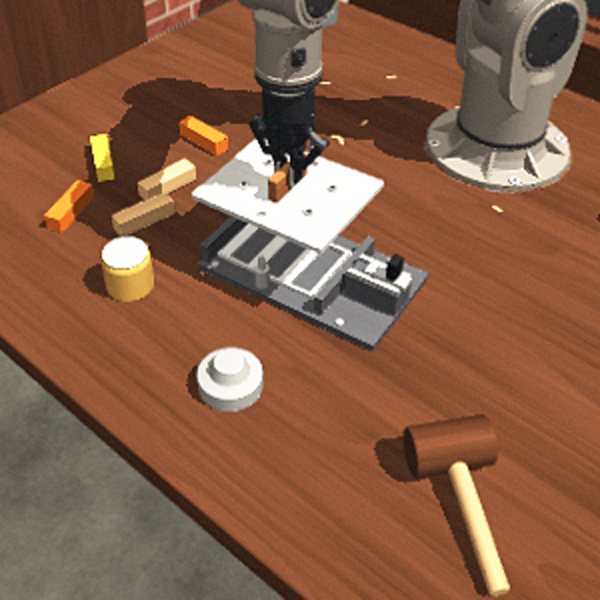

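The plate hangs level and clear in the gripper, slots empty and visible; left bench nearer than the mallet is free.

Emit:
step_arm:
  targets:
    - [[-2,-20,0],[0,0,0],0]
    - [[-3,-35,0],[0,0,0],0]
    - [[-3,-35,0],[0,0,0],0]
    - [[-3,-35,0],[0,0,0],0]
    - [[-3,-35,0],[0,0,0],0]
  newtons: 120

```text
time_s: 8.45
tcp_pos: [0.4906, 0.0732, 0.1734]
ee_rot: [-3.142, 0.001, 0.15]
force: [1.0, -0.2, -3.6]
opening: 0.0159
gripper_force: 119.1
```

Emit:
step_arm:
  targets:
    - [[-3,-35,0],[0,0,0],0]
    - [[-3,-35,0],[0,0,0],0]
    - [[-3,-35,0],[0,0,0],0]
    - [[-3,-35,0],[0,0,0],0]
    - [[-3,-35,0],[0,0,0],0]

```text
time_s: 8.95
tcp_pos: [0.4497, 0.244, 0.1734]
ee_rot: [3.141, 0.001, 0.15]
force: [1.4, -0.6, -2.9]
opening: 0.0161
gripper_force: 119.1
```

Emit:
step_arm:
  targets:
    - [[-3,-35,0],[0,0,0],0]
    - [[-3,-35,0],[0,0,0],0]
    - [[-2,-19,10],[0,0,0],0]
    - [[0,0,30],[0,0,0],0]
    - [[0,0,0],[0,0,0],0]

```text
time_s: 9.45
tcp_pos: [0.4273, 0.3286, 0.1305]
ee_rot: [3.139, 0.005, 0.151]
force: [-0.2, -0.6, -5.2]
opening: 0.0166
gripper_force: 119.0
```

Emit:
step_arm:
  targets:
    - [[0,0,30],[0,0,0],0]
    - [[0,0,30],[0,0,0],0]
    - [[0,0,20],[0,0,0],0]
    - [[0,0,10],[0,0,0],0]
    - [[0,0,5],[0,0,0],0]

```text
time_s: 9.95
tcp_pos: [0.4295, 0.3293, 0.0387]
ee_rot: [3.141, 0.001, 0.149]
force: [0.3, 0.3, -3.0]
opening: 0.0163
gripper_force: 119.3
```

Emit:
step_arm:
  targets:
    - [[0,0,4],[0,0,0],0]
    - [[0,0,4],[0,0,0],0]
    - [[0,0,3],[0,0,0],0]
    - [[0,0,2],[0,0,0],0]
    - [[0,0,0],[0,0,0],0]

```text
time_s: 10.45
tcp_pos: [0.4293, 0.3297, 0.0258]
ee_rot: [3.142, 0.0, 0.15]
force: [0.8, -0.4, -3.5]
opening: 0.0164
gripper_force: 119.3
```

Emit:
step_arm:
  targets:
    - [[0,0,2],[0,0,0],0]
    - [[0,0,1],[0,0,0],0]
    - [[0,0,1],[0,0,0],0]
    - [[0,0,0],[0,0,0],0]
    - [[0,0,0],[0,0,0],0]

```text
time_s: 10.95
tcp_pos: [0.4294, 0.3297, 0.0219]
ee_rot: [-3.141, -0.0, 0.15]
force: [-0.5, 0.4, -3.2]
opening: 0.0162
gripper_force: 117.0
```

Emit:
step_arm:
  targets:
    - [[0,0,1],[0,0,0],0]
    - [[0,0,0.5],[0,0,0],0]
    - [[0,0,0.5],[0,0,0],0]
    - [[0,0,0],[0,0,0],0]

```text
time_s: 11.35
tcp_pos: [0.4294, 0.3297, 0.0218]
ee_rot: [3.141, -0.001, 0.15]
force: [-12.2, -11.5, 44.2]
opening: 0.0162
gripper_force: 124.0
```

Emit:
step_arm:
  targets:
    - [[0,0,-1.5],[0,0,0],0]
    - [[0,0,0],[0,0,0],0]
    - [[0,0,0],[0,0,0],1]
    - [[0,0,0],[0,0,0],1]
    - [[0,0,0],[0,0,0],1]

```text
time_s: 11.85
tcp_pos: [0.4294, 0.3297, 0.0212]
ee_rot: [-3.142, 0.0, 0.15]
force: [0.7, -0.2, -0.3]
opening: 0.0594
gripper_force: 0.0
```

Emit:
step_arm:
  targets:
    - [[0,0,0],[0,0,0],1]
    - [[0,0,0],[0,0,0],1]
    - [[0,0,-40],[0,0,0],1]
    - [[0,0,-45],[0,0,0],1]
    - [[0,0,-45],[0,0,0],1]

```text
time_s: 12.35
tcp_pos: [0.4288, 0.3295, 0.1526]
ee_rot: [3.142, 0.001, 0.15]
force: [2.0, -0.2, 0.1]
opening: 0.0856
gripper_force: 0.0
```

Run:
```python
from h import *
im=manip.capture("top");cv2.imwrite("pics/t2.png",im)
o=manip.get_obs();print(o["tcp_pos"],o["ee_rot"],o["force"])
for r in rects("top",pale("top",im),.032): 
    if r[3]<160: print(r)
```

```text
[0.43101705 0.33195426 0.15968709] [-3.13799208 -0.00626209  0.15025496] [3.83455917 3.1726526  9.12128543]
(11.4, 322.6, 41.8, 77.6, 57.4, array([144., 411.]))
(28.3, 63.0, -14.8, 95.3, 79.7, array([226., 407.]))
(287.6, 325.4, -68.5, 112.2, 97.8, array([145., 319.]))
(555.8, -542.0, 57.3, 105.9, 27.6, array([418., 230.]))
(747.5, 429.9, 52.4, 159.6, 25.1, array([119., 177.]))
```

View pics/t2.png

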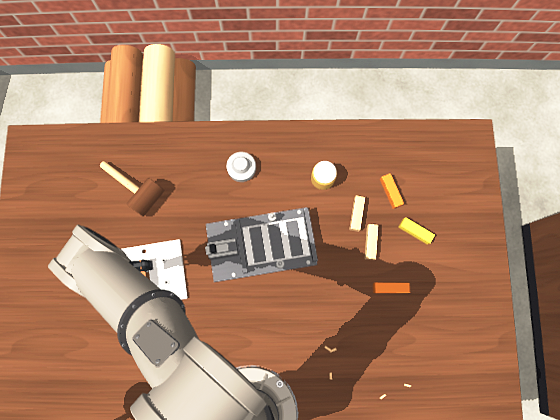

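Plate lies flat left of the jig around (160,265), jig open with slots visible at (250–305,240); blanks unmoved at (358,213) and (372,241).

Run:
```python
from h import *
for f in("pics/top0.png","pics/t2.png"):
    im=cv2.imread(f);hsv=cv2.cvtColor(im,cv2.COLOR_BGR2HSV)
    m=cv2.inRange(hsv,(8,25,215),(35,125,255)); m[:, :340]=0
    for r in rects("top",m,.032,150):
        if r[3]<160: print(f,r)
im=cv2.imread("pics/t2.png")
cv2.imwrite("pics/c2.png",cv2.resize(im[195:290,195:395],None,fx=4,fy=4,interpolation=cv2.INTER_CUBIC))
```

```text
pics/top0.png (522.2, -389.5, -7.0, 111.7, 35.9, array([370., 242.]))
pics/top0.png (616.1, -349.8, -13.1, 112.4, 34.6, array([357., 213.]))
pics/t2.png (522.7, -389.5, -7.0, 110.7, 35.9, array([370., 243.]))
pics/t2.png (616.0, -349.8, -13.1, 112.6, 34.6, array([357., 214.]))
```

View pics/c2.png

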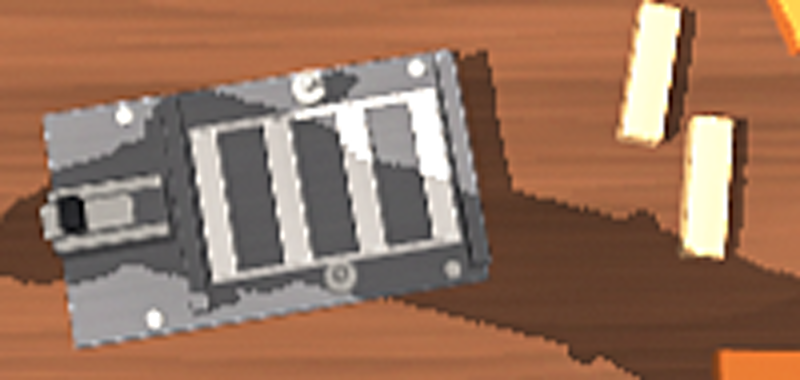

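The opened jig shows the three dark slots (~(245,200), (325,190), (402,175)), pins near (309,87) and (341,273), bolt grip at (70,213), fully back.

Run:
```python
from h import *
f=lambda x,y,ox=195,oy=195:((x+.5)/4-.5+ox,(y+.5)/4-.5+oy)
jy=lambda v: np.degrees(np.arctan2(v[1],v[0]))
g=onplane("top",[f(190,130),f(437,90),f(464,240),f(214,282)],.023)*1000
print(g.round(1)[:,:2].tolist(),g.mean(0).round(1),jy(g[1]-g[2]),jy(g[0]-g[3]),jy(g[0]-g[1])-90,jy(g[3]-g[2])-90)
p=onplane("top",[f(310,87),f(341,273)],.05)*1000;print(p.round(1),p.mean(0),jy(p[0]-p[1]))
# projected model centre check
C=np.array([529,-84.5]);a=np.radians(8.6)
R=np.array([[np.cos(a),-np.sin(a)],[np.sin(a),np.cos(a)]])
J=lambda x,y,z:np.r_[(C+R@[x,y]),z]/1000
for q in[(-95,-118,15),(95,-118,15),(95,216,15),(-95,216,15),(76,0,50),(-76,0,50)]:
    print(q,(((proj("top",J(*q))[0]-[195,195])+.5)*4-.5).round(1))
o=manip.get_obs();print(o["tcp_pos"])
```

```text
[[574.7, 22.4], [604.7, -177.1], [482.8, -195.5], [452.3, 3.4]] [528.6 -86.7  23. ] 8.561176638291586 8.802227829776509 8.563432450926712 8.726253134949474
[[603.2 -74.6  50. ]
 [455.5 -96.9  50. ]] [529.36195283 -85.74882488  50.        ] 8.556293448284967
(-95, -118, 15) [489.2 278.4]
(95, -118, 15) [447.3  48.6]
(95, 216, 15) [ 41.6 114.3]
(-95, 216, 15) [ 74.  347.4]
(76, 0, 50) [308.1  85.9]
(-76, 0, 50) [339.7 275.1]
[0.43101705 0.33195426 0.15968709]
```

Emit:
step_arm:
  targets:
    - [[4,30,0],[0,0,0],1]
    - [[4.5,40,0],[0,0,0],1]
    - [[4.5,40,0],[0,0,0],1]
    - [[4.5,40,0],[0,0,0],1]
    - [[4.5,40,0],[0,0,0],1]

```text
time_s: 12.9
tcp_pos: [0.4796, 0.1435, 0.1514]
ee_rot: [3.142, -0.0, 0.15]
force: [0.2, 0.1, -0.6]
opening: 0.0857
gripper_force: 0.0
```

Emit:
step_arm:
  targets:
    - [[4.5,40,0],[0,0,0],1]
    - [[4.5,40,0],[0,0,0],1]
    - [[4.5,40,0],[0,0,0],1]
    - [[4.5,40,0],[0,0,0],1]
    - [[4.5,40,0],[0,0,0],1]

```text
time_s: 13.4
tcp_pos: [0.5317, -0.051, 0.1514]
ee_rot: [3.141, -0.0, 0.15]
force: [1.0, 1.0, -0.2]
opening: 0.0857
gripper_force: 0.0
```

Emit:
step_arm:
  targets:
    - [[5,40,0],[0,0,0],1]
    - [[5,40,0],[0,0,0],1]
    - [[5,40,0],[0,0,0],1]
    - [[5,40,0],[0,0,0],1]
    - [[5,40,0],[0,0,0],1]

```text
time_s: 13.9
tcp_pos: [0.5863, -0.2451, 0.1513]
ee_rot: [3.142, -0.0, 0.15]
force: [-0.3, -0.5, 0.8]
opening: 0.0857
gripper_force: 0.0
```

Emit:
step_arm:
  targets:
    - [[5,40,0],[0,0,0],1]
    - [[5,40,0],[0,0,0],1]
    - [[0,32,0],[0,0,0.119],1]
    - [[0,0,0],[0,0,0.12],1]
    - [[0,0,0],[0,0,0.12],1]

```text
time_s: 14.4
tcp_pos: [0.6123, -0.3539, 0.1506]
ee_rot: [-3.141, 0.001, -0.216]
force: [0.6, -0.4, -0.3]
opening: 0.0853
gripper_force: 0.0
```

Emit:
step_arm:
  targets:
    - [[0,0,0],[0,0,0],1]

```text
time_s: 14.5
tcp_pos: [0.6126, -0.3526, 0.1509]
ee_rot: [-3.142, 0.0, -0.212]
force: [0.3, -0.4, 0.6]
opening: 0.0854
gripper_force: 0.0
```

Run:
```python
from h import *
im=manip.capture("scene")
cv2.imwrite("pics/s4.png",cv2.resize(im[100:250,140:340],None,fx=4,fy=4,interpolation=cv2.INTER_CUBIC))
print(manip.get_obs()["tcp_pos"],manip.get_obs()["ee_rot"])
```

```text
[ 0.61268978 -0.35231831  0.15106808] [ 3.14154302e+00  4.02883201e-04 -2.06413192e-01]
```

View pics/s4.png

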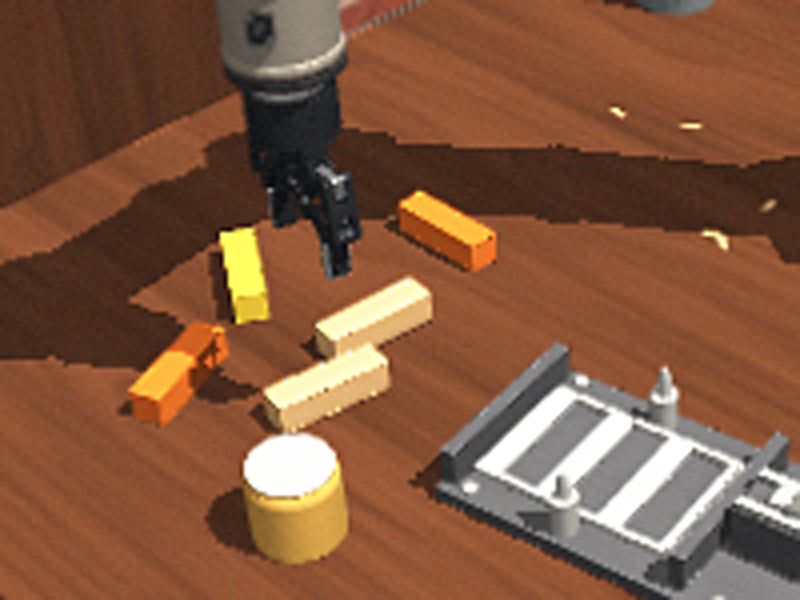

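Gripper is above the two pale blanks; the blank nearer the tin is target A, with room for fingers on both sides.

Emit:
step_arm:
  targets:
    - [[2,0,40],[0,0,0],1]
    - [[0,0,40],[0,0,0],1]
    - [[0,0,35],[0,0,0],1]
    - [[0,0,20],[0,0,0],1]
    - [[0,0,6],[0,0,0],1]
  newtons: 40

```text
time_s: 15.05
tcp_pos: [0.6133, -0.352, 0.0076]
ee_rot: [-3.14, 0.004, -0.205]
force: [-0.3, 0.6, -0.1]
opening: 0.086
gripper_force: 0.0
```

Emit:
step_arm:
  targets:
    - [[0,0,0],[0,0,0],0.3]
    - [[0,0,0],[0,0,0],0.3]
    - [[0,0,0],[0,0,0],0.2]
    - [[0,0,0],[0,0,0],0]
    - [[0,0,0],[0,0,0],0]

```text
time_s: 15.55
tcp_pos: [0.6154, -0.3534, 0.0119]
ee_rot: [3.141, -0.002, -0.209]
force: [-1.0, 0.1, 6.9]
opening: 0.0311
gripper_force: 40.7
```

Emit:
step_arm:
  targets:
    - [[0,0,0],[0,0,0],0]
    - [[0,0,0],[0,0,0],0]
  newtons: 80

```text
time_s: 15.75
tcp_pos: [0.6155, -0.3535, 0.012]
ee_rot: [3.141, -0.002, -0.209]
force: [-0.8, 0.4, 9.6]
opening: 0.0303
gripper_force: 80.2
```

Emit:
step_arm:
  targets:
    - [[0,0,-15],[0,0,0],0]
    - [[0,0,-30],[0,0,0],0]
    - [[0,0,-35],[0,0,0],0]
    - [[0,0,-35],[0,0,0],0]
    - [[0,0,-15],[0,0,0],0]

```text
time_s: 16.25
tcp_pos: [0.616, -0.3537, 0.1455]
ee_rot: [3.14, -0.005, -0.209]
force: [0.4, -0.5, -0.3]
opening: 0.0302
gripper_force: 79.2
```

Emit:
step_arm:
  targets:
    - [[0,0,0],[0,0,-0.12],0]
    - [[0,0,0],[0,0,-0.12],0]
    - [[0,0,0],[0,0,-0.119],0]
    - [[-5.5,-34,0],[0,0,0],0]
    - [[-5.5,-34,0],[0,0,0],0]

```text
time_s: 16.75
tcp_pos: [0.5929, -0.2874, 0.1405]
ee_rot: [3.142, -0.0, 0.148]
force: [0.1, 0.5, -0.4]
opening: 0.0308
gripper_force: 79.3
```

Emit:
step_arm:
  targets:
    - [[-5.5,-35,0],[0,0,0],0]
    - [[-5.5,-35,0],[0,0,0],0]
    - [[-5.5,-35,0],[0,0,0],0]
    - [[-5.5,-35,0],[0,0,0],0]
    - [[-6,-35,0],[0,0,0],0]

```text
time_s: 17.25
tcp_pos: [0.5392, -0.1173, 0.141]
ee_rot: [3.141, -0.0, 0.15]
force: [0.7, 0.9, -1.3]
opening: 0.0306
gripper_force: 79.3
```

Emit:
step_arm:
  targets:
    - [[-6,-35,0],[0,0,0],0]
    - [[0,0,30],[0,0,0],0]
    - [[0,0,20],[0,0,0],0]
    - [[0,0,0],[0,0,0],0]
    - [[0,0,0],[0,0,0],0]

```text
time_s: 17.75
tcp_pos: [0.5288, -0.0849, 0.091]
ee_rot: [-3.142, 0.0, 0.15]
force: [0.6, -1.3, -0.2]
opening: 0.0306
gripper_force: 79.3
```

Run:
```python
from h import *
o=manip.get_obs();print(o["tcp_pos"],o["ee_rot"],o["opening"],o["force"])
s=manip.capture("scene");t=manip.capture("top")
a=cv2.resize(s[130:250,240:340],(500,600),interpolation=cv2.INTER_CUBIC)
b=cv2.resize(t[180:300,220:280],(300,600),interpolation=cv2.INTER_CUBIC)
cv2.imwrite("pics/s5.png",np.hstack([a,b]))
for n,im in(("scene",s),("top",t)):
    hsv=cv2.cvtColor(im,cv2.COLOR_BGR2HSV)
    m=cv2.inRange(hsv,(8,25,215),(35,125,255)); m[:, :340]=0
    if n=="top": print(rects(n,m,.032,150))
```

```text
[ 0.52876531 -0.08491691  0.09098415] [-3.14154153e+00  1.04322790e-04  1.49726315e-01] 0.03057356430093754 [ 0.60759514 -1.25657212 -0.19658824]
[(522.3, -388.8, -7.3, 111.7, 35.7, array([371., 242.])), (852.1, -705.9, 89.5, 792.2, 553.9, array([483., 127.]))]
```

View pics/s5.png

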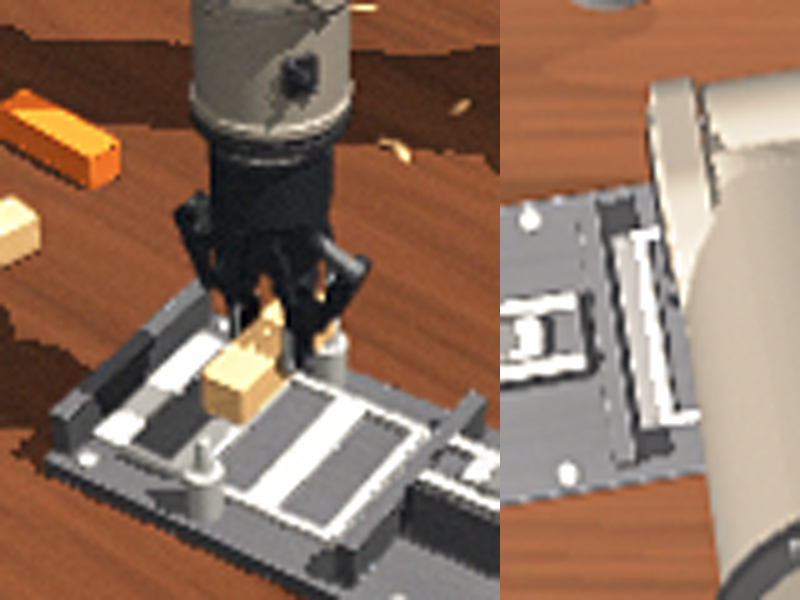

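The blank hangs over the middle slot; in the scene crop its far end face spans about (203,375)–(243,425).

Run:
```python
from h import *
f=lambda x,y:((x+.5)/5-.5+240,(y+.5)/5-.5+130)
C=np.array([529,-84.8]);a=.150;R=np.array([[np.cos(a),-np.sin(a)],[np.sin(a),np.cos(a)]])
for u,z in(((222.7,399.5),.095),((203,375),.111),((243,391),.111),((203,408),.079),((242,425),.079)):
    P=onplane("scene",[f(*u)],z)[0,:2]*1000; print(((P-C)@R).round(1))
for q in[(55,0,95),(55,-16,111),(55,16,111),(55,-16,79),(55,16,79)]:
    P=np.r_[C+R@q[:2],q[2]]/1000; print(q,((proj("scene",P)[0]-[240,130]+.5)*5-.5).round())
```

```text
[55.4  1.3]
[ 57.8 -11.8]
[56.7 17.7]
[ 54.3 -14.9]
[54.1 14.9]
(55, 0, 95) [221. 398.]
(55, -16, 111) [200. 370.]
(55, 16, 111) [242. 389.]
(55, -16, 79) [201. 408.]
(55, 16, 79) [243. 426.]
```

Emit:
step_arm:
  targets:
    - [[0,0,25],[0,0,0],0]
    - [[0,0,15],[0,0,0],0]
    - [[0,0,8],[0,0,0],0]
    - [[0,0,5],[0,0,0],0]
    - [[0,0,5],[0,0,0],0]

```text
time_s: 18.35
tcp_pos: [0.529, -0.0849, 0.0324]
ee_rot: [3.142, -0.0, 0.15]
force: [-0.2, -0.4, -0.6]
opening: 0.0306
gripper_force: 79.2
```

Emit:
step_arm:
  targets:
    - [[0,0,3],[0,0,0],0]
    - [[0,0,1.5],[0,0,0],0]
    - [[0,0,1],[0,0,0],0]
    - [[0,0,0],[0,0,0],0]

```text
time_s: 18.75
tcp_pos: [0.5288, -0.0848, 0.0271]
ee_rot: [3.142, -0.0, 0.15]
force: [-0.2, 0.7, -1.0]
opening: 0.0303
gripper_force: 79.3
```

Emit:
step_arm:
  targets:
    - [[0,0,0.5],[0,0,0],0]
    - [[0,0,0],[0,0,0],0.6]
    - [[0,0,0],[0,0,0],0.6]
    - [[0,0,0],[0,0,0],0.6]
    - [[0,0,0],[0,0,0],0.6]

```text
time_s: 19.25
tcp_pos: [0.5286, -0.0848, 0.0263]
ee_rot: [-3.142, 0.0, 0.15]
force: [0.5, -0.0, 0.7]
opening: 0.051
gripper_force: 0.0
```

Emit:
step_arm:
  targets:
    - [[0,0,-20],[0,0,0],0.6]
    - [[0,0,-35],[0,0,0],0.6]
    - [[0,0,-35],[0,0,0],1]
    - [[0,0,-25],[0,0,0],1]
    - [[0,0,0],[0,0,0],1]

```text
time_s: 19.75
tcp_pos: [0.5305, -0.0851, 0.1447]
ee_rot: [3.14, -0.005, 0.149]
force: [-0.2, 0.5, -0.2]
opening: 0.0855
gripper_force: 0.0
```

Emit:
step_arm:
  targets:
    - [[-6.5,37.5,0],[0,0,0],1]
    - [[-6.5,37.5,0],[0,0,0],1]
    - [[-6.5,37.5,0],[0,0,0],1]
    - [[-6.5,37.5,0],[0,0,0],1]
    - [[-6.5,37.5,0],[0,0,0],1]

```text
time_s: 20.25
tcp_pos: [0.5239, -0.2766, 0.1405]
ee_rot: [-3.141, 0.001, 0.15]
force: [0.7, -0.4, 0.5]
opening: 0.0854
gripper_force: 0.0
```

Emit:
step_arm:
  targets:
    - [[-6.5,37.5,0],[0,0,0],1]
    - [[-7,37.5,0],[0,0,0],1]
    - [[-6.5,39,0],[0,0,0],1]
    - [[0,0,0],[0,0,0.138],1]
    - [[0,0,0],[0,0,0.138],1]

```text
time_s: 20.75
tcp_pos: [0.5207, -0.3922, 0.1399]
ee_rot: [-3.141, 0.001, -0.134]
force: [0.1, 0.0, -0.9]
opening: 0.0852
gripper_force: 0.0
```

Emit:
step_arm:
  targets:
    - [[0,0,0],[0,0,0],1]
    - [[0,0,0],[0,0,0],1]

```text
time_s: 20.95
tcp_pos: [0.5216, -0.3904, 0.1407]
ee_rot: [-3.141, 0.001, -0.122]
force: [0.1, -0.4, -0.0]
opening: 0.0857
gripper_force: 0.0
```

Run:
```python
from h import *
o=manip.get_obs();print(o["tcp_pos"],o["ee_rot"])
s=manip.capture("scene");cv2.imwrite("pics/s6.png",s)
old=cv2.imread("pics/scene0.png")
for im in(old,s):
    hsv=cv2.cvtColor(im,cv2.COLOR_BGR2HSV);m=cv2.inRange(hsv,(12,50,120),(22,160,255));m[:165]=0;m[240:]=0;m[:,:190]=0;m[:,255:]=0
    print(rects("scene",m,.02,60))
```

```text
[ 0.52164445 -0.39037366  0.14069444] [-3.14136420e+00  8.37823595e-04 -1.21519146e-01]
[(570.8, -366.8, 22.8, 245.7, 102.4, array([227., 187.]))]
[(523.7, -389.9, -7.2, 130.6, 70.9, array([233., 178.]))]
```

View pics/s6.png

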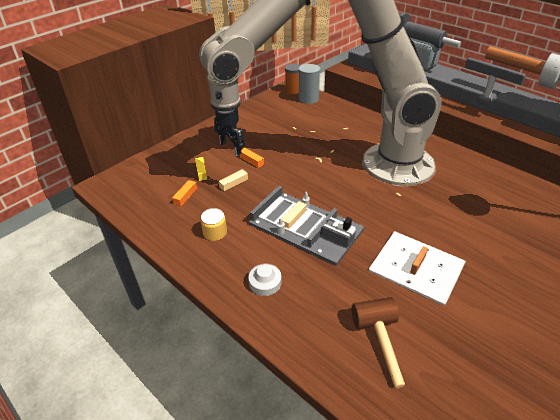

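The blank in the middle slot lies flat; blank B is at (233,180), unmoved, under the gripper. The plate lies flat at (418,266).

Emit:
step_arm:
  targets:
    - [[0.5,0,40],[0,0,0],1]
    - [[0,0,40],[0,0,0],1]
    - [[0,0,30],[0,0,0],1]
    - [[0,0,15],[0,0,0],1]
    - [[0,0,3],[0,0,0],1]
  newtons: 40

```text
time_s: 21.5
tcp_pos: [0.5215, -0.3902, 0.0118]
ee_rot: [-3.14, 0.002, -0.124]
force: [-0.6, -0.2, 0.4]
opening: 0.0852
gripper_force: 0.0
```

Emit:
step_arm:
  targets:
    - [[0,0,0],[0,0,0],0.3]
    - [[0,0,0],[0,0,0],0.3]
    - [[0,0,0],[0,0,0],0.2]
    - [[0,0,0],[0,0,0],0]
    - [[0,0,0],[0,0,0],0]

```text
time_s: 22.0
tcp_pos: [0.5228, -0.3913, 0.0147]
ee_rot: [3.141, -0.002, -0.126]
force: [-0.5, 0.5, 8.8]
opening: 0.031
gripper_force: 39.8
```

Emit:
step_arm:
  targets:
    - [[0,0,0],[0,0,0],0]
    - [[0,0,0],[0,0,0],0]
  newtons: 80

```text
time_s: 22.2
tcp_pos: [0.5229, -0.3914, 0.0149]
ee_rot: [3.141, -0.002, -0.126]
force: [-2.6, 1.5, 9.6]
opening: 0.0302
gripper_force: 79.4
```

Emit:
step_arm:
  targets:
    - [[0,0,-15],[0,0,0],0]
    - [[0,0,-30],[0,0,0],0]
    - [[0,0,-35],[0,0,0],0]
    - [[0,0,-30],[0,0,0],0]
    - [[0,0,-10],[0,0,0],0]

```text
time_s: 22.7
tcp_pos: [0.5236, -0.3918, 0.138]
ee_rot: [3.139, -0.005, -0.126]
force: [1.0, 0.5, -1.0]
opening: 0.0301
gripper_force: 79.5
```

Emit:
step_arm:
  targets:
    - [[0,0,0],[0,0,-0.138],0]
    - [[0,0,0],[0,0,-0.138],0]
    - [[7,-34,0],[0,0,0],0]
    - [[7,-34,0],[0,0,0],0]
    - [[7,-34,0],[0,0,0],0]

```text
time_s: 23.2
tcp_pos: [0.5274, -0.2858, 0.1334]
ee_rot: [-3.141, 0.0, 0.149]
force: [1.3, 0.9, -1.1]
opening: 0.0304
gripper_force: 79.5
```

Emit:
step_arm:
  targets:
    - [[8,-35,0],[0,0,0],0]
    - [[8,-35,0],[0,0,0],0]
    - [[8,-35,0],[0,0,0],0]
    - [[7,-35,0],[0,0,0],0]
    - [[0,0,0],[0,0,0],0]

```text
time_s: 23.7
tcp_pos: [0.5379, -0.1386, 0.1338]
ee_rot: [-3.14, -0.001, 0.156]
force: [-0.2, 0.1, -0.3]
opening: 0.0302
gripper_force: 79.5
```

Emit:
step_arm:
  targets:
    - [[0,0,20],[0,0,0],0]
    - [[0,0,20],[0,0,0],0]
    - [[0,0,0],[0,0,0],0]
    - [[0,0,0],[0,0,0],0]

```text
time_s: 24.1
tcp_pos: [0.5374, -0.144, 0.0936]
ee_rot: [-3.141, 0.001, 0.15]
force: [-0.0, 0.6, -0.4]
opening: 0.03
gripper_force: 79.5
```

Run:
```python
from h import *
o=manip.get_obs();print(o["tcp_pos"],o["ee_rot"],o["opening"])
s=manip.capture("scene")
a=cv2.resize(s[130:250,230:330],(500,600),interpolation=cv2.INTER_CUBIC)
cv2.imwrite("pics/s7.png",a)
C=np.array([529,-84.8]);a=.150;R=np.array([[np.cos(a),-np.sin(a)],[np.sin(a),np.cos(a)]])
zb=o["tcp_pos"][2]*1000-14.5
for q in[(55,-76,zb+32),(55,-44,zb+32),(55,-76,zb),(55,-44,zb)]:
    P=np.r_[C+R@q[:2],q[2]]/1000; print(q,((proj("scene",P)[0]-[230,130]+.5)*5-.5).round())
```

```text
[ 0.53739781 -0.14399987  0.09364269] [-3.14132236e+00  6.00753810e-04  1.49603767e-01] 0.029985183007982797
(55, -76, np.float64(111.14268718342647)) [173. 337.]
(55, -44, np.float64(111.14268718342647)) [214. 354.]
(55, -76, np.float64(79.14268718342647)) [175. 374.]
(55, -44, np.float64(79.14268718342647)) [215. 392.]
```

View pics/s7.png

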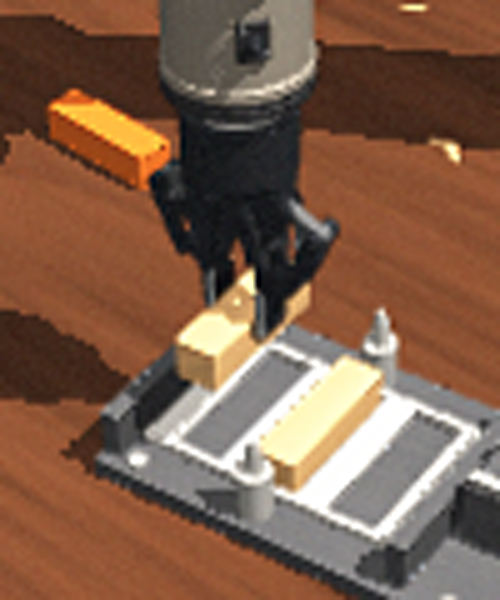

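Blank B hangs aligned over slot0 (end face (176,343)–(215,390), as predicted within ~1 mm); the middle slot's blank is seated.

Emit:
step_arm:
  targets:
    - [[0,0,25],[0,0,0],0]
    - [[0,0,15],[0,0,0],0]
    - [[0,0,8],[0,0,0],0]
    - [[0,0,5],[0,0,0],0]
    - [[0,0,5],[0,0,0],0]

```text
time_s: 24.65
tcp_pos: [0.5379, -0.1438, 0.0354]
ee_rot: [3.142, -0.0, 0.15]
force: [-0.3, 0.5, -1.1]
opening: 0.0303
gripper_force: 79.5
```

Emit:
step_arm:
  targets:
    - [[0,0,3],[0,0,0],0]
    - [[0,0,1.5],[0,0,0],0]
    - [[0,0,1],[0,0,0],0]
    - [[0,0,0],[0,0,0],0]

```text
time_s: 25.05
tcp_pos: [0.5377, -0.1439, 0.03]
ee_rot: [3.142, -0.0, 0.15]
force: [0.0, 0.1, -0.8]
opening: 0.0305
gripper_force: 79.7
```

Emit:
step_arm:
  targets:
    - [[0,0,0.5],[0,0,0],0]
    - [[0,0,0],[0,0,0],0]
    - [[0,0,0],[0,0,0],0.6]
    - [[0,0,0],[0,0,0],0.6]
    - [[0,0,0],[0,0,0],0.6]

```text
time_s: 25.55
tcp_pos: [0.5376, -0.1438, 0.0294]
ee_rot: [-3.142, -0.0, 0.15]
force: [-0.2, 0.2, -0.6]
opening: 0.0513
gripper_force: 0.0
```

Emit:
step_arm:
  targets:
    - [[0,0,0],[0,0,0],0.6]
    - [[0,0,-20],[0,0,0],0.6]
    - [[0,0,-35],[0,0,0],0.6]
    - [[0,0,-40],[0,0,0],1]
    - [[0,0,-40],[0,0,0],1]

```text
time_s: 26.05
tcp_pos: [0.5372, -0.1437, 0.1657]
ee_rot: [-3.141, 0.0, 0.15]
force: [0.4, -0.6, 0.0]
opening: 0.0778
gripper_force: 0.0
```

Emit:
step_arm:
  targets:
    - [[-2.5,-37,0],[0,0,0],1]
    - [[-2.5,-37,0],[0,0,0],1]
    - [[-2.5,-37,0],[0,0,0],1]
    - [[-2.5,-37,0],[0,0,0],1]
    - [[-3,-37,0],[0,0,0],1]

```text
time_s: 26.55
tcp_pos: [0.4966, 0.0385, 0.1645]
ee_rot: [3.141, -0.0, 0.15]
force: [1.2, -0.1, -0.8]
opening: 0.0853
gripper_force: 0.0
```

Emit:
step_arm:
  targets:
    - [[-3,-37,0],[0,0,0],1]
    - [[-3,-37,0],[0,0,0],1]
    - [[-3,-37,0],[0,0,0],1]
    - [[-3,-37,0],[0,0,0],1]
    - [[-3,-37,0],[0,0,0],1]

```text
time_s: 27.05
tcp_pos: [0.4541, 0.2192, 0.1645]
ee_rot: [3.142, -0.0, 0.15]
force: [-0.0, -0.4, 0.1]
opening: 0.0855
gripper_force: 0.0
```

Emit:
step_arm:
  targets:
    - [[-3,-37,0],[0,0,0],1]
    - [[-3,-37,0],[0,0,0],1]
    - [[-2,-40,0],[0,0,0],1]
    - [[0,0,0],[0,0,0],1]
    - [[0,0,0],[0,0,0],1]

```text
time_s: 27.55
tcp_pos: [0.4292, 0.3302, 0.1641]
ee_rot: [-3.142, 0.0, 0.152]
force: [0.3, -0.7, -0.9]
opening: 0.0854
gripper_force: 0.0
```

Run:
```python
from h import *
o=manip.get_obs();print(o["tcp_pos"],o["ee_rot"])
s=manip.capture("scene");t=manip.capture("top")
cv2.imwrite("pics/s8.png",s);cv2.imwrite("pics/t8.png",t)
for f,im in(("s6",cv2.imread("pics/s6.png")),("s8",s)):
    hsv=cv2.cvtColor(im,cv2.COLOR_BGR2HSV)
    m=cv2.inRange(hsv,(0,0,185),(180,40,255));m[:220]=0;m[310:]=0;m[:,:362]=0;m[:,480:]=0
    m=cv2.morphologyEx(m,cv2.MORPH_CLOSE,np.ones((7,7)))
    print(f,rects("scene",m,.01,800))
    m=cv2.inRange(hsv,(5,110,90),(16,230,255));m[:245]=0;m[278:]=0;m[:,:405]=0;m[:,435:]=0
    print("fin",cv2.boundingRect(m))
```

```text
[0.4291749  0.33015933 0.16413387] [-3.14151781e+00  4.51241099e-04  1.51767481e-01]
s6 [(429.5, 330.2, -81.2, 237.9, 193.3, array([418., 267.]))]
fin (412, 245, 23, 29)
s8 [(429.5, 330.2, -81.2, 237.9, 193.3, array([418., 267.]))]
fin (412, 245, 23, 29)
```

Emit:
step_arm:
  targets:
    - [[0,0,40],[0,0,0],1]
    - [[0,0,40],[0,0,0],1]
    - [[0,0,35],[0,0,0],1]
    - [[0,0,20],[0,0,0],1]
    - [[0,0,7],[0,0,0],1]
  newtons: 30

```text
time_s: 28.15
tcp_pos: [0.4293, 0.3274, 0.0204]
ee_rot: [3.14, 0.003, 0.148]
force: [-0.2, -0.3, 0.4]
opening: 0.0853
gripper_force: 0.0
```

Emit:
step_arm:
  targets:
    - [[0,0,0],[0,0,0],0.3]
    - [[0,0,0],[0,0,0],0.3]
    - [[0,0,0],[0,0,0],0]
    - [[0,0,0],[0,0,0],0]
    - [[0,0,0],[0,0,0],0]

```text
time_s: 28.65
tcp_pos: [0.4302, 0.3296, 0.0232]
ee_rot: [-3.141, -0.001, 0.15]
force: [0.1, -1.3, 7.1]
opening: 0.0173
gripper_force: 29.1
```

Emit:
step_arm:
  targets:
    - [[0,0,0],[0,0,0],0]
    - [[0,0,0],[0,0,0],0]
    - [[0,0,0],[0,0,0],0]
  newtons: 100

```text
time_s: 28.95
tcp_pos: [0.4303, 0.3297, 0.0234]
ee_rot: [-3.141, -0.001, 0.15]
force: [-2.4, -2.9, 13.3]
opening: 0.0168
gripper_force: 98.1
```

Emit:
step_arm:
  targets:
    - [[0,0,-8],[0,0,0],0]
    - [[0,0,-20],[0,0,0],0]
    - [[0,0,-35],[0,0,0],0]
    - [[0,0,-35],[0,0,0],0]
    - [[0,0,-35],[0,0,0],0]
  newtons: 120

```text
time_s: 29.45
tcp_pos: [0.4292, 0.3291, 0.157]
ee_rot: [3.142, 0.001, 0.15]
force: [0.9, 0.5, -3.0]
opening: 0.0163
gripper_force: 117.3
```

Emit:
step_arm:
  targets:
    - [[0,0,-10],[0,0,0],0]
    - [[2,20,0],[0,0,0],0]
    - [[3,35,0],[0,0,0],0]
    - [[3,35,0],[0,0,0],0]
    - [[3,35,0],[0,0,0],0]

```text
time_s: 29.95
tcp_pos: [0.4588, 0.2058, 0.1647]
ee_rot: [3.141, 0.001, 0.15]
force: [0.9, -0.2, -3.6]
opening: 0.0156
gripper_force: 117.6
```

Emit:
step_arm:
  targets:
    - [[3,35,0],[0,0,0],0]
    - [[3,35,0],[0,0,0],0]
    - [[3,35,0],[0,0,0],0]
    - [[3,35,0],[0,0,0],0]
    - [[3,35,0],[0,0,0],0]

```text
time_s: 30.45
tcp_pos: [0.4997, 0.035, 0.1647]
ee_rot: [3.142, 0.001, 0.15]
force: [1.0, 1.2, -3.2]
opening: 0.0165
gripper_force: 117.6
```

Emit:
step_arm:
  targets:
    - [[3,35,0],[0,0,0],0]
    - [[3,35,0],[0,0,0],0]
    - [[3,35,0],[0,0,0],0]
    - [[1,19,0],[0,0,0],0]
    - [[0,0,0],[0,0,0],0]

```text
time_s: 30.95
tcp_pos: [0.5281, -0.0877, 0.1644]
ee_rot: [3.141, 0.001, 0.146]
force: [0.6, 0.7, -4.7]
opening: 0.0165
gripper_force: 117.7
```

Emit:
step_arm:
  targets:
    - [[0,0,0],[0,0,0],0]
    - [[0,0,0],[0,0,0],0]

```text
time_s: 31.15
tcp_pos: [0.5282, -0.0835, 0.165]
ee_rot: [-3.141, 0.001, 0.151]
force: [-0.9, 0.3, -3.9]
opening: 0.0164
gripper_force: 117.7
```

Run:
```python
from h import *
o=manip.get_obs();print(o["tcp_pos"],o["ee_rot"],o["force"],o["opening"])
s=manip.capture("scene");cv2.imwrite("pics/s9.png",s)
zt=o["tcp_pos"][2]-.0232+.010
hsv=cv2.cvtColor(s,cv2.COLOR_BGR2HSV)
m=cv2.inRange(hsv,(0,0,185),(180,40,255))
n,l,st,_=cv2.connectedComponentsWithStats(m)
m=cv2.morphologyEx(m,cv2.MORPH_CLOSE,np.ones((5,5)))
for r in rects("scene",m,zt,1500): print(r)
cv2.imwrite("pics/s9c.png",cv2.resize(s[120:270,220:380],None,fx=5,fy=4,interpolation=cv2.INTER_CUBIC))
```

```text
[ 0.52817666 -0.08352786  0.16498906] [-3.14109867e+00  6.04549977e-04  1.50870170e-01] [-0.8710271   0.34311294 -3.88772065] 0.016449931997994435
(1258.7, -191.9, 73.2, 780.6, 303.8, array([ 65., 330.]))
(557.2, -11.3, -81.2, 367.5, 269.6, array([300., 204.]))
(-607.9, -942.4, 28.8, 1304.7, 228.1, array([309.,  45.]))
```

Emit:
step_arm:
  targets:
    - [[1.5,1,10],[0,0,0],0]
    - [[0,0,20],[0,0,0],0]
    - [[0,0,15],[0,0,0],0]
    - [[0,0,10],[0,0,0],0]
    - [[0,0,5],[0,0,0],0]

```text
time_s: 31.7
tcp_pos: [0.5297, -0.085, 0.104]
ee_rot: [-3.141, 0.001, 0.15]
force: [-1.5, -0.3, -3.2]
opening: 0.0159
gripper_force: 117.8
```

Emit:
step_arm:
  targets:
    - [[0,0,2],[0,0,0],0]
    - [[0,0,1],[0,0,0],0]
    - [[0,0,1],[0,0,0],0]
    - [[0,0,1],[0,0,0],0]
    - [[0,0,0],[0,0,0],0]

```text
time_s: 32.2
tcp_pos: [0.5303, -0.0853, 0.1005]
ee_rot: [3.142, -0.0, 0.15]
force: [0.2, -0.4, -3.7]
opening: 0.0164
gripper_force: 117.8
```

Emit:
step_arm:
  targets:
    - [[-0.3,-0.5,1],[0,0,0],0]
    - [[0,0,1.5],[0,0,0],0]
    - [[0,0,1.5],[0,0,0],0]
    - [[0,0,1.5],[0,0,0],0]
    - [[0,0,1.5],[0,0,0],0]

```text
time_s: 32.7
tcp_pos: [0.5298, -0.0848, 0.0932]
ee_rot: [-3.142, 0.0, 0.15]
force: [0.4, -0.7, -3.3]
opening: 0.0163
gripper_force: 117.8
```

Emit:
step_arm:
  targets:
    - [[0,0,1.5],[0,0,0],0]
    - [[0,0,1.5],[0,0,0],0]
    - [[0,0,1],[0,0,0],0]
    - [[0,0,1],[0,0,0],0]
    - [[0,0,0],[0,0,0],0]

```text
time_s: 33.2
tcp_pos: [0.5298, -0.0848, 0.0882]
ee_rot: [-3.141, 0.0, 0.15]
force: [-0.1, 0.2, -3.5]
opening: 0.0162
gripper_force: 117.8
```

Emit:
step_arm:
  targets:
    - [[0,0,1.5],[0,0,0],0]
    - [[0,0,1.5],[0,0,0],0]
    - [[0,0,1.5],[0,0,0],0]
    - [[0,0,1.5],[0,0,0],0]
    - [[0,0,1.5],[0,0,0],0]

```text
time_s: 33.7
tcp_pos: [0.5298, -0.0848, 0.0807]
ee_rot: [-3.142, 0.0, 0.15]
force: [-0.6, -0.5, -2.9]
opening: 0.0162
gripper_force: 117.8
```

Emit:
step_arm:
  targets:
    - [[0,0,1.5],[0,0,0],0]
    - [[0,0,1],[0,0,0],0]
    - [[0,0,1],[0,0,0],0]
    - [[0,0,1],[0,0,0],0]
    - [[0,0,0],[0,0,0],0]

```text
time_s: 34.2
tcp_pos: [0.5298, -0.0848, 0.0762]
ee_rot: [-3.142, 0.0, 0.15]
force: [0.3, -0.2, -3.5]
opening: 0.0162
gripper_force: 117.8
```

Emit:
step_arm:
  targets:
    - [[0,0,1],[0,0,0],0]
    - [[0,0,1],[0,0,0],0]
    - [[0,0,0.5],[0,0,0],0]
    - [[0,0,0],[0,0,0],0]

```text
time_s: 34.6
tcp_pos: [0.5298, -0.0848, 0.0738]
ee_rot: [-3.141, 0.0, 0.15]
force: [0.0, 0.8, -3.2]
opening: 0.0161
gripper_force: 117.8
```

Emit:
step_arm:
  targets:
    - [[0,0,0.5],[0,0,0],0]
    - [[0,0,0],[0,0,0],0]

```text
time_s: 34.8
tcp_pos: [0.5299, -0.0848, 0.0735]
ee_rot: [3.142, -0.0, 0.15]
force: [-1.1, 0.7, 1.9]
opening: 0.0163
gripper_force: 118.6
```

Emit:
step_arm:
  targets:
    - [[0,0,0.5],[0,0,0],0]
    - [[0,0,0],[0,0,0],0]

```text
time_s: 35.0
tcp_pos: [0.5299, -0.0848, 0.0735]
ee_rot: [3.141, -0.0, 0.15]
force: [-5.8, 0.4, 12.3]
opening: 0.0163
gripper_force: 120.4
```

Emit:
step_arm:
  targets:
    - [[0,0,-0.4],[0,0,0],0]
    - [[0,0,0],[0,0,0],1]
    - [[0,0,0],[0,0,0],1]
    - [[0,0,0],[0,0,0],1]
    - [[0,0,0],[0,0,0],1]

```text
time_s: 35.5
tcp_pos: [0.5299, -0.0848, 0.0732]
ee_rot: [-3.141, -0.0, 0.15]
force: [0.1, -0.5, -0.0]
opening: 0.0729
gripper_force: 0.0
```

Emit:
step_arm:
  targets:
    - [[0,0,0],[0,0,0],1]
    - [[0,0,-30],[0,0,0],1]
    - [[0,0,-35],[0,0,0],1]
    - [[0,0,-35],[0,0,0],1]
    - [[0,0,0],[0,0,0],1]

```text
time_s: 36.0
tcp_pos: [0.5321, -0.0849, 0.1775]
ee_rot: [3.14, -0.006, 0.15]
force: [0.1, 0.1, 0.1]
opening: 0.0856
gripper_force: 0.0
```

Emit:
step_arm:
  targets:
    - [[0,-39,0],[0,0,0],1]
    - [[0,-39,0],[0,0,0],1]
    - [[0,-39,0],[0,0,0],1]
    - [[0,-39,0],[0,0,0],1]
    - [[0,-39,0],[0,0,0],1]

```text
time_s: 36.5
tcp_pos: [0.5002, 0.1094, 0.1729]
ee_rot: [3.142, 0.0, 0.15]
force: [0.6, 0.5, 0.6]
opening: 0.0855
gripper_force: 0.0
```

Emit:
step_arm:
  targets:
    - [[0,0,0],[0,0,0],1]
    - [[0,0,30],[0,0,0],1]
    - [[0,0,30],[0,0,0],1]
    - [[0,0,20],[0,0,0],1]
    - [[0,0,10],[0,0,0],1]
  newtons: 30

```text
time_s: 37.0
tcp_pos: [0.4998, 0.1075, 0.0812]
ee_rot: [-3.142, 0.003, 0.15]
force: [-0.3, 0.2, -0.0]
opening: 0.0854
gripper_force: 0.0
```

Emit:
step_arm:
  targets:
    - [[0,0,0],[0,0,0],0.3]
    - [[0,0,0],[0,0,0],0.2]
    - [[0,0,0],[0,0,0],0]
    - [[0,0,0],[0,0,0],0]
    - [[0,0,0],[0,0,0],0]

```text
time_s: 37.5
tcp_pos: [0.5013, 0.1077, 0.084]
ee_rot: [3.141, -0.001, 0.149]
force: [-3.9, -0.4, 9.6]
opening: 0.017
gripper_force: 32.0
```

Emit:
step_arm:
  targets:
    - [[0,8,0],[0,0,0],0]
    - [[0,11,0],[0,0,0],0]
    - [[0,11,0],[0,0,0],0]
    - [[0,11,0],[0,0,0],0]
    - [[0,6,0],[0,0,0],0]

```text
time_s: 38.0
tcp_pos: [0.5084, 0.0611, 0.0841]
ee_rot: [-3.142, -0.001, 0.149]
force: [-1.4, 2.4, 7.0]
opening: 0.0177
gripper_force: 31.8
```

Emit:
step_arm:
  targets:
    - [[0,2,0],[0,0,0],0]
    - [[0,1,0],[0,0,0],0]
    - [[0,0,0],[0,0,0],0]

```text
time_s: 38.3
tcp_pos: [0.5088, 0.0586, 0.0841]
ee_rot: [3.142, -0.001, 0.15]
force: [-0.9, -1.2, 7.4]
opening: 0.0178
gripper_force: 31.8
```

Travelled 49.7 mm; push gently to feel the end stop.

Emit:
step_arm:
  targets:
    - [[0,1,0],[0,0,0],0]
    - [[0,1,0],[0,0,0],0]
    - [[0,0,0],[0,0,0],0]
    - [[0,0,0],[0,0,0],0]

```text
time_s: 38.7
tcp_pos: [0.5089, 0.0581, 0.0841]
ee_rot: [-3.14, -0.002, 0.151]
force: [-2.8, 8.0, 7.8]
opening: 0.0175
gripper_force: 31.9
```

Emit:
step_arm:
  targets:
    - [[0,0,0],[0,0,0],1]
    - [[0,0,0],[0,0,0],1]
    - [[0,0,0],[0,0,0],1]
    - [[0,0,0],[0,0,0],1]
    - [[0,0,0],[0,0,0],1]

```text
time_s: 39.2
tcp_pos: [0.5085, 0.0564, 0.0832]
ee_rot: [3.142, 0.0, 0.15]
force: [0.8, 0.2, -0.2]
opening: 0.0849
gripper_force: 0.0
```

Emit:
step_arm:
  targets:
    - [[0,0,-30],[0,0,0],1]
    - [[0,0,-40],[0,0,0],1]
    - [[0,0,-40],[0,0,0],1]
    - [[0,-30,-20],[0,0,0],1]
    - [[0,-40,0],[0,0,0],1]

```text
time_s: 39.7
tcp_pos: [0.4998, 0.1253, 0.2164]
ee_rot: [3.141, -0.005, 0.146]
force: [0.3, 0.6, -0.9]
opening: 0.0853
gripper_force: 0.0
```

Emit:
step_arm:
  targets:
    - [[0,-40,0],[0,0,0],1]
    - [[0,-40,0],[0,0,0],1]
    - [[0,-40,0],[0,0,0],1]
    - [[0,-20,0],[0,0,0],1]
    - [[0,0,0],[0,0,0],1]

```text
time_s: 40.2
tcp_pos: [0.476, 0.2675, 0.2133]
ee_rot: [-3.14, 0.0, 0.154]
force: [0.4, -0.5, -0.0]
opening: 0.0853
gripper_force: 0.0
```

Run:
```python
from h import *
s=manip.capture("scene");t=manip.capture("top")
a=cv2.resize(s[150:270,170:370],(800,480),interpolation=cv2.INTER_CUBIC)
cv2.imwrite("pics/s10.png",a);cv2.imwrite("pics/t10.png",t)
m=cv2.inRange(cv2.cvtColor(t,cv2.COLOR_BGR2HSV),(0,0,185),(180,40,255));m=cv2.morphologyEx(m,cv2.MORPH_CLOSE,np.ones((5,5)))
m[:,340:]=0
for r in rects("top",m,.06,1000): print(r)
for f in("pics/scene0.png",None):
    im=cv2.imread(f) if f else s
    g=cv2.inRange(im,(0,0,0),(45,45,45))[195:235,320:350]
    k=np.argwhere(g);print("grip px",k.mean(0)+[195,320],len(k))
```

```text
(70.3, 32.3, 89.3, 252.0, 145.5, array([241., 399.]))
(167.6, 205.3, 29.7, 286.2, 116.0, array([179., 363.]))
(520.9, -36.7, -81.5, 333.5, 193.2, array([259., 242.]))
(467.5, 389.6, 41.7, 411.5, 177.8, array([122., 262.]))
(914.0, 669.5, -0.0, 399.2, 349.0, array([ 38., 115.]))
(1020.2, -90.2, 89.9, 435.3, 186.1, array([275.,  94.]))
grip px [221.27631579 330.69736842] 76
grip px [219.94565217 330.4673913 ] 92
```

View pics/s10.png

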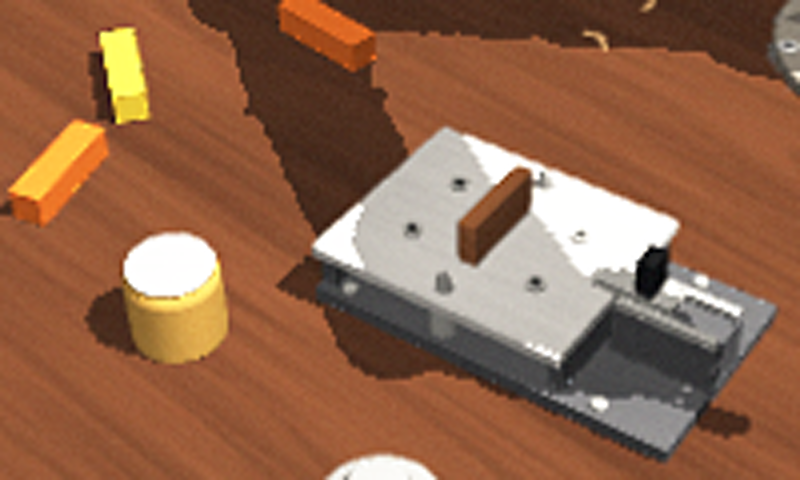

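The plate sits home and level with the pins through it; the bolt's grip at (652,272) is back at its shut place, and the bystanders haven't moved. Handing in.

```bash
python3 -c "
from cell import manip
print(manip.job_done())"
```

```text
the job is handed in; nothing more can be done
None
```

The job is handed in. Both wooden blanks that were on the bench lie flat in slots 0 and 1, the plate is home over the pins, the bolt is fully shut, and the other things were left alone. It took about 40 s of the 210 s allowed, and the judge gave no verdict.

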